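Grip check of the weight tweezers

TASK

Check the sprung tweezers clamped in the gauge: first press the green test button fully down and release it. Then squeeze the tweezers' two arms between the fingers until the gap between the tips is as wide as the coloured disc lying under them, never pinching the tips together, and hold that gap steady for two seconds or more; leave the brass weights and the little white bowl where they are. Finish while still squeezing at that gap: do not let go at the end.

Things in the scene. Friction and masses are not known exactly. Their poses are not given: they have to be found in the camera images.
- gauge: Tweezer gauge, fixed: aluminium plate, top 16 mm above the worktop, with a grey clamp block (x -74 to -102 mm, 34 mm wide, top 71 mm up) holding the tweezers' heel. Origin on the worktop below the middle between the studs; x runs along the tweezers from heel to tips, y across, z up. Plate: x -105 to +80, y -80 to +80 mm; button at x -45, y -56; tips at x about +50.
- grip_place (a point): Midway between the two black grip studs, 54 mm above the worktop. Studs: upright, round-faced (radius 5 mm), 45 to 63 mm up, 80 mm from the hinges; squeeze them along the gauge's y. Width over both: 44 mm at rest, = 0.024 + 0.08*(sin(0.123-left_arm)+sin(0.123-right_arm)) m: 33, 28, 23 mm at tip gaps of 26, 18, 10 mm. Nothing stands higher than 40 mm within 70 mm to either side (y).
- left_arm (a joint): Angle (rad) of the arm on the gauge's +y side: 0 = sprung open, grows as squeezed inwards, stop at 0.165. At its stud it takes 1.5 N to start, 5 to 8 N in the working range. Tip gap = 0.012 + 0.13*(sin(0.123-left_arm)+sin(0.123-right_arm)) m, 44 mm when open. The arms move independently.
- right_arm (a joint): The same for the arm on the gauge's -y side; it also grows as it is squeezed inwards.
- left_tip (a point): Inner face of the bent-down end of the left arm (+y side of the gauge), 29 mm above the worktop. The tip gap is the distance from here to right_tip.
- right_tip (a point): Inner face of the bent-down end of the right arm (-y side).
- reading_place (a point): The white square on the plate under the tips, 50 mm ahead of the studs along the gauge's x: the disc lying here tells the gap to set. Level with the disc tops, 22 mm above the worktop.
- red_disc: Red gauge disc, 10 mm in diameter, 6 mm thick, fixed to the plate. One of the three discs lies at reading_place, the other two are parked beside the tweezers (at gauge x -58 and -18, y +55 mm). Origin: centre of its underside.
- yellow_disc: Yellow gauge disc, 18 mm in diameter, otherwise the same.
- blue_disc: Blue gauge disc, 26 mm in diameter, otherwise the same.
- test_button (a joint): Travel (m) of the green push button, pressed straight down: 0 = up, 0.006 = fully down, which takes about 5 N; it springs back.
- test_button_top (a point): Centre of the top face of the green button (28 mm in diameter, in a black round housing 44 mm wide), 38 mm above the worktop. The nearest tweezer arm passes 40 mm to its side, up to 60 mm above the worktop. Grey wall cabinets hang 0.46 m above the worktop behind and to the right of the gauge: draw the arm back before swinging past them and keep approaches low.
- weight_200: Largest loose brass weight, 38 mm wide, 39 mm high; a bystander. Origin: centre of underside.
- weight_100: Middle loose brass weight, 31 mm wide, 32 mm high; a bystander. Origin: centre of underside.
- weight_50: Smallest loose brass weight, 25 mm wide, 26 mm high; a bystander. Origin: centre of underside.
- bowl: Small white bowl, 86 mm wide, 40 mm high, loose; a bystander. Origin: centre of underside.

How it is judged:
By the outcome, as a careful person would: the job done as asked, in the order asked, and still so for the second after the job is handed in, while the arm keeps its last pose, push and grip.
It also fails if it takes over 43 s, if anything falls off the work surface, if the arm or the gripper's body presses on something with over 40 N, if the wrist force passes 120 N, or if a joint passes its speed limit or range.

ROBOT

A 7-joint arm with a two-finger parallel gripper is mounted at the origin on a cart in front of the work surface, level with it; the furniture and walls round the work are solid. World frame = base frame: x ahead of the robot, y to its left, z up, the work surface at z = 0. Lengths are in mm, angles in degrees, forces in N, time in s.
With the tool pointing down it reaches from about 425 to 875 mm from the base axis. Payload 9.9 kg.
Tool frame: the origin (TCP) lies midway between the tips of the shut fingers; the grasp point (between the pads) lies 19 mm behind it; z points along the fingers, y is the line along which they close (so a half turn about z gives the same grasp; the last joint's range is limited). The gripper opens to 85 mm and grips with 20 to 120 N. Pads are 22 mm wide; open, the fingers measure 114 mm over their backs; the gripper's body (76 mm by 85 mm) begins 54 mm behind the grasp point. The pads swing forward as they close: fully open they stand 13 mm farther back than shut.
Start: joints at [-73.213, 32.985, 1.427, 82.34, -0.859, 64.687, -3.237], TCP at [248.357, 627.653, 231.289] pointing down, gripper open.
Joint ranges: [-157.87, 157.87], [-19.46, 123.44], [-87.15, 90], [11.01, 140.99], [-62.26, 242.26], [9.8, 113.94], [-161.44, 161.44]. Speed limits (degrees/s): [127.2, 127.2, 172.46, 172.46, 180, 180, 180].

INTERFACE

Orientations are given as a 3x3 rotation matrix whose columns are the frame's x, y, z axes.
In Python, from station import arm gives the robot as it stands. The module is installed in compiled form; this text tells all that it offers.
- The arm moves only by the shell command python3 -m inch 'ROWS' [FORCE]. ROWS is JSON, a list of rows, each an object of numbers: "hand": the opening, from 0 (shut) to 1 (fully open); "x", "y", "z": the shift along the tool's x, y, z in m; "rx", "ry", "rz": the turn, a rotation vector about the tool's x, y, z in rad. In form: [{"hand": .., "x": .., "y": .., "z": .., "rx": .., "ry": .., "rz": ..}, ...]. A call has exactly 5 rows; each row is the pose to reach, as a shift and turn from the pose commanded when the call began, along the tool's axes at that moment; what a row does not reach only later rows make up. A row lasts 1/12 s, in which the tool goes at most 41.7 mm and 7.16 degrees, less where a joint would pass 70% of its speed; a pose out of reach is approached as far as the arm can. A call with a gripper value outside its range is refused whole. The fingers move at their own pace and stop on an object; FORCE is the grip in N (left out, the last holds). Time passes only in rows, so rows that repeat a pose let the fingers close, or fill a call up. It gives the time, the measured TCP pose, the force, the opening and the grip force at its end, in the units of the state.
- arm.state(): the state, without advancing time (a new reading comes with each control period).
- arm.capture(name): name is "side" or "top"; returns a dict with "pixels" (480x640x3 uint8, red, green, blue), "z_map" (480x640 float32, mm along the optical axis (not along the pixel's ray), 0 where there is no reading), "fx", "fy", "cx", "cy" (pixels), "R" (3x3) and "t" (3): a world point X has camera coordinates R X + t. Camera axes: x right, y down, z forward; pixel columns grow to the right and rows downward; lengths in mm; the calibration is good to about 2 mm. A picture is of the moment at which its call begins.
- arm.hand_in(): hands the job in; it is judged then, once.
Trained networks look in the newest picture that a camera, given by its name, has taken for a name from the list of things; names that differ only in an ending like _2 or _b are one class to them, and where a whole thing is asked for, a point or a joint stands for the part that bears it (a point fixed in the world has none). Each returns a list of dicts, best first, with "score" (0 to 1); they miss things now and then, are a little off and sometimes report something else, mostly with a low value. They report only what shows in the picture. A call takes as long as a camera call.
- arm.masks_of(camera, label): "pixels" (480x640 bool, what is visible of it).
- arm.place_of(camera, label): "point" ([x, y, z] in mm, in world coordinates, good to about 4 mm: a listed point, or the origin of a listed thing).
The state is a dict: "time_s": time; "joint_pos": joint angles; "joint_velocities": joint speeds; "effort": joint torques, N m; "eef_pos": TCP position; "eef_rot": TCP orientation; "wrist_force": force on the tool from outside, world axes, zero at the start; "torque": the same for the moment, N m; "grip_width": opening from 0.0 (shut) to 1.0 (fully open); "gripper_force": force on a finger pad.
Only numpy, scipy, OpenCV 4.12 (cv2) and the standard library are available. Lean on these libraries where they do the work, as an engineer would, in place of code of your own. Each camera call takes 0.05 s, during which the arm holds its last target. There are 200 camera calls.

## Working session

There is one attempt and no reset: what is moved stays moved. The work goes in short steps, Python scripts to look and compute and a shell command to move; the robot and the scene stay as the last step left them, time stands still between calls to the robot, and variables do not carry over. Pictures are saved under pics/ and viewed, at most 10 in all, crops included, and the job is handed in when it is done.

```bash
mkdir -p pics
cat > h.py <<'E'
from station import arm
import numpy as np, cv2
def cap(n,f=None):
    c=arm.capture(n)
    if f: cv2.imwrite('pics/'+f,c['pixels'][:,:,::-1])
    return c
def world(c,mask):
    v,u=np.nonzero(mask&(c['z_map']>0)); z=c['z_map'][v,u]
    P=np.c_[(u-c['cx'])/c['fx']*z,(v-c['cy'])/c['fy']*z,z]
    return (P-np.array(c['t']))@np.array(c['R'])
E
python3 - <<'E'
from h import *
np.set_printoptions(precision=1,suppress=True)
for n in('top','side'):
    c=cap(n,n+'0.png')
    for l in('gauge','grip_place','test_button_top','reading_place','left_tip','right_tip','red_disc','yellow_disc','blue_disc','bowl','weight_200','weight_100','weight_50'):
        for r in arm.place_of(n,l)[:1]: print(n,l,round(r['score'],2),np.array(r['point']))
s=arm.state();print(s['time_s'],s['eef_pos'],np.array(s['eef_rot']),s['wrist_force'])
E
```

```text
top gauge 0.91 [490.3 420.8  -2.9]
top grip_place 0.8 [485.3 424.   54.5]
top reading_place 0.86 [501.6 374.7  20.6]
top left_tip 0.63 [518.3 380.8  29.1]
top right_tip 0.6 [475.7 377.3  28.2]
top yellow_disc 0.37 [529.2 487.9  19.3]
top blue_disc 0.42 [539.5 451.2  16.1]
top bowl 0.86 [610.4 189.9  -2.4]
top weight_200 0.7 [571.3  -4.4   1.1]
top weight_100 0.7 [571.3  -4.4   1.1]
top weight_50 0.7 [571.3  -4.4   1.1]
side gauge 0.97 [485.4 423.3  -1.6]
side grip_place 0.88 [489.7 423.5  54.9]
side test_button_top 0.55 [417.1 452.7  37.3]
side reading_place 0.87 [497.5 374.5  22.9]
side left_tip 0.43 [521.7 385.2  30.8]
side bowl 0.95 [613.1 182.4  -0.4]
side weight_200 0.96 [594.7  98.6  -0.3]
side weight_100 0.96 [594.7  98.6  -0.3]
side weight_50 0.96 [594.7  98.6  -0.3]
1.4 [248.4 627.6 231.3] [[-0.9  0.4  0. ]
 [ 0.4  0.9 -0. ]
 [-0.  -0.  -1. ]] [ 0.6  0.  -0.1]
```

View pics/top0.png

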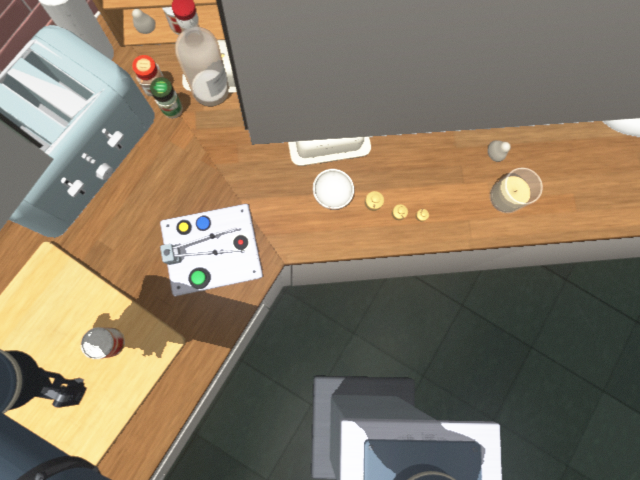

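View pics/side0.png

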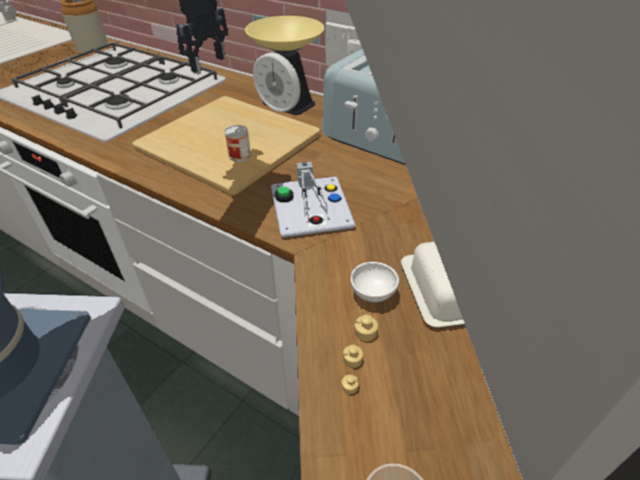

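The images show the red disc under the tips (top 240,242; side 317,219), so the gap to set is 10 mm. Yellow and blue are parked, and the green button is at top (199,278). Next I fit the gauge pose from the coloured blobs.

Run:
```python
from h import *
from scipy.spatial.transform import Rotation
np.set_printoptions(precision=1,suppress=True)
loc={'yellow':(-58,55,22),'blue':(-18,55,22),'red':(50,0,22),'green':(-45,-56,38)}
hue={'yellow':(22,35),'blue':(105,125),'red':(0,6),'green':(50,80)}
box={'top':(160,260,205,297),'side':(270,355,175,240)}
allp={}
for n in('top','side'):
    c=cap(n); h=cv2.cvtColor(c['pixels'],cv2.COLOR_RGB2HSV).astype(int)
    b=np.zeros((480,640),bool);x0,x1,y0,y1=box[n];b[y0:y1,x0:x1]=1
    A=[];B=[]
    R=np.array(c['R']);t=np.array(c['t'])
    for k in loc:
        m=b&(h[...,0]>=hue[k][0])&(h[...,0]<=hue[k][1])&(h[...,1]>150)&(h[...,2]>70)
        cc,lab,st,ce=cv2.connectedComponentsWithStats(m.astype(np.uint8))
        i=1+st[1:,4].argmax(); u,v=ce[i]
        d=R.T@np.array([(u-c['cx'])/c['fx'],(v-c['cy'])/c['fy'],1]); o=-R.T@t
        p=o+d*(loc[k][2]-o[2])/d[2]
        w=world(c,lab==i)
        print(n,k,st[i,4],(u,v),p,np.median(w,0)); A.append(loc[k][:2]);B.append(p[:2])
    A=np.array(A,float);B=np.array(B)
    a=A-A.mean(0);q=B-B.mean(0)
    th=np.arctan2((a[:,0]*q[:,1]-a[:,1]*q[:,0]).sum(),(a*q).sum())
    M=np.array([[np.cos(th),-np.sin(th)],[np.sin(th),np.cos(th)]])
    T=B.mean(0)-M@A.mean(0)
    print(n,'yaw',np.degrees(th),'origin',T,'res',(A@M.T+T-B).round(1).tolist(),'btn',M@[-45,-56]+T)
s=arm.state();R=np.array(s['eef_rot']);print(R.round(4).tolist(),s['eef_pos'])
```

```text
top yellow 69 (np.float64(183.34782608695653), np.float64(226.69565217391303)) [525.4 491.9  22. ] [525.5 491.7  22.1]
top blue 118 (np.float64(202.5677966101695), np.float64(222.5677966101695)) [535.4 453.4  22. ] [534.7 453.8  22.1]
top red 17 (np.float64(240.11764705882354), np.float64(241.58823529411765)) [498.3 374.6  22. ] [498.2 374.8  21.1]
top green 27 (np.float64(197.5185185185185), np.float64(273.037037037037)) [429.3 454.   38. ] [429.4 454.5  37.9]
top yaw -76.65568726433482 origin [488.1 423.1] res [[2.8, 0.3], [2.0, -0.1], [1.3, -0.2], [-6.1, 0.0]] btn [423.2 454. ]
side yellow 44 (np.float64(330.5), np.float64(187.36363636363637)) [526.2 489.3  22. ] [526.2 490.4  21.8]
side blue 62 (np.float64(334.2258064516129), np.float64(197.25806451612902)) [535.8 451.5  22. ] [535.4 449.   22.9]
side red 21 (np.float64(315.76190476190476), np.float64(218.52380952380952)) [498.5 374.6  22. ] [499.1 374.5  22.5]
side green 86 (np.float64(283.4418604651163), np.float64(191.59302325581396)) [422.5 446.7  38. ] [422.2 447.   38.1]
side yaw -75.08523165928712 origin [487.3 419.9] res [[-0.7, 0.8], [-0.0, -0.1], [1.7, -3.0], [-0.9, 2.3]] btn [421.6 449. ]
[[-0.9299, 0.3679, 0.0], [0.3679, 0.9299, 0.0], [-0.0, 0.0, -1.0]] [248.4 627.7 231.3]
```

```bash
python3 -m inch '[{"hand":0,"x":-0.03,"y":-0.014,"z":0.01,"rx":0,"ry":0,"rz":0.12},{"hand":0,"x":-0.064,"y":-0.029,"z":0.02,"rx":0,"ry":0,"rz":0.24},{"hand":0,"x":-0.098,"y":-0.044,"z":0.035,"rx":0,"ry":0,"rz":0.36},{"hand":0,"x":-0.132,"y":-0.059,"z":0.05,"rx":0,"ry":0,"rz":0.48},{"hand":0,"x":-0.166,"y":-0.074,"z":0.07,"rx":0,"ry":0,"rz":0.6}]' 20
cat >> h.py <<'E'
def go(p,yaw=14.5):
    s=arm.state();R=np.array(s['eef_rot']);d=R.T@(np.array(p)-s['eef_pos'])/1000
    y=np.degrees(np.arctan2(R[1,1],R[0,1]))
    print('t',s['time_s'],'pos',np.round(s['eef_pos'],1),'shift m',d.round(4),'rz',np.radians(y-yaw).round(4),'tilt',R[:,2].round(3),'F',np.round(s['wrist_force'],1),'grip',s['grip_width'],s['gripper_force'],'j',np.round(s['joint_pos'],0))
E
python3 -c "
from h import *
go((421,451,60))"
```

```text
time_s: 1.92
eef_pos: [376.6, 497.2, 162.0]
eef_rot: [[-0.555, 0.832, 0.001], [0.832, 0.555, 0.002], [0.001, 0.002, -1.0]]
wrist_force: [1.2, 1.3, -0.4]
grip_width: 0.299
gripper_force: 0.0
t 1.9167 pos [376.6 497.2 162. ] shift m [-0.0632  0.0111  0.102 ] rz 0.3351 tilt [ 0.001  0.002 -1.   ] F [ 1.2  1.3 -0.4] grip 0.29896688772854524 0.0 j [-64.  33.  10.  96.  -7.  52. -17.]
```

```bash
python3 -m inch '[{"hand":0,"x":-0.02,"y":0.003,"z":0.02,"rx":0,"ry":0,"rz":0.11},{"hand":0,"x":-0.042,"y":0.007,"z":0.045,"rx":0,"ry":0,"rz":0.22},{"hand":0,"x":-0.063,"y":0.011,"z":0.07,"rx":0,"ry":0,"rz":0.335},{"hand":0,"x":-0.063,"y":0.011,"z":0.09,"rx":0,"ry":0,"rz":0.335},{"hand":0,"x":-0.063,"y":0.011,"z":0.09,"rx":0,"ry":0,"rz":0.335}]' 20
python3 -c "
from h import *
go((421,451,31))
cap('side','s1.png');cap('top')
c=cv2.imread('pics/s1.png')[150:270,240:400];cv2.imwrite('pics/s1c.png',cv2.resize(c,None,fx=5,fy=5,interpolation=cv2.INTER_CUBIC))
for n in('top','side'):print([(r['score'],r['point']) for r in arm.place_of(n,'test_button_top')])"
```

```text
time_s: 2.33
eef_pos: [419.0, 449.2, 67.9]
eef_rot: [[-0.254, 0.967, -0.003], [0.967, 0.254, -0.005], [-0.004, -0.004, -1.0]]
wrist_force: [-0.7, 1.5, 0.3]
grip_width: -0.001
gripper_force: 0.0
t 2.3333 pos [419.  449.2  67.9] shift m [0.0013 0.0025 0.0369] rz 0.0034 tilt [-0.003 -0.005 -1.   ] F [-0.7  1.5  0.3] grip -0.0006368930471772893 0.0 j [-60.  39.  13. 102. -13.  41. -25.]
[]
[(0.44, [420.4, 455.3, 39.9])]
```

View pics/s1c.png

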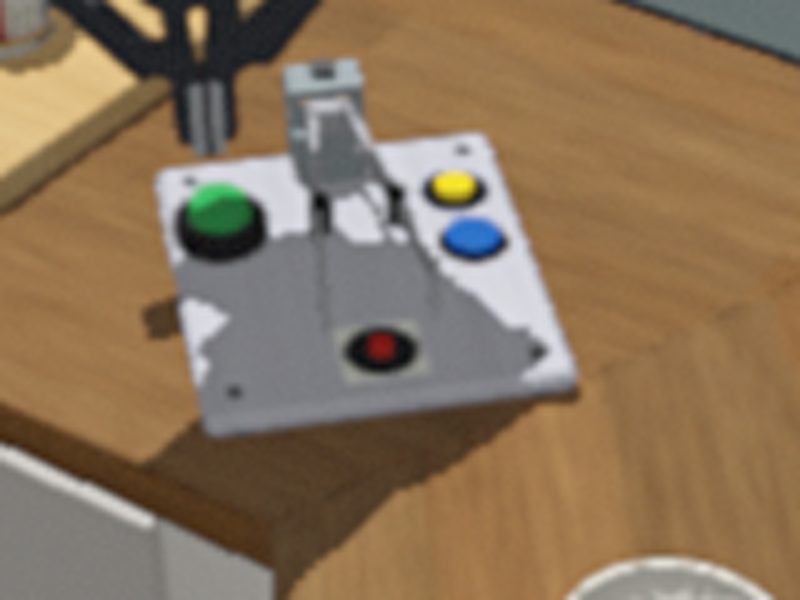

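The shut fingers (crop 208,150) stand just above the green button (crop 222,208), so I press.

```bash
python3 -m inch '[{"hand":0,"x":0.001,"y":0.003,"z":0.02,"rx":0,"ry":0,"rz":0},{"hand":0,"x":0.001,"y":0.003,"z":0.028,"rx":0,"ry":0,"rz":0},{"hand":0,"x":0.001,"y":0.003,"z":0.032,"rx":0,"ry":0,"rz":0},{"hand":0,"x":0.001,"y":0.003,"z":0.035,"rx":0,"ry":0,"rz":0},{"hand":0,"x":0.001,"y":0.003,"z":0.035,"rx":0,"ry":0,"rz":0}]' 20
```

```text
time_s: 2.95
eef_pos: [421.7, 454.2, 36.8]
eef_rot: [[-0.257, 0.966, -0.0], [0.966, 0.257, 0.0], [0.0, -0.0, -1.0]]
wrist_force: [-1.4, 0.4, 2.3]
grip_width: -0.001
gripper_force: 1.1
```

```bash
python3 -m inch '[{"hand":0,"x":-0.002,"y":0,"z":0.003,"rx":0,"ry":0,"rz":0},{"hand":0,"x":-0.002,"y":0,"z":0.005,"rx":0,"ry":0,"rz":0},{"hand":0,"x":-0.002,"y":0,"z":0.006,"rx":0,"ry":0,"rz":0},{"hand":0,"x":-0.002,"y":0,"z":0.007,"rx":0,"ry":0,"rz":0},{"hand":0,"x":-0.002,"y":0,"z":0.007,"rx":0,"ry":0,"rz":0}]' 20
```

```text
time_s: 3.37
eef_pos: [423.0, 452.7, 31.9]
eef_rot: [[-0.256, 0.967, 0.001], [0.967, 0.256, 0.002], [0.002, 0.001, -1.0]]
wrist_force: [-5.3, -1.9, 22.3]
grip_width: -0.002
gripper_force: 11.0
```

```bash
python3 -m inch '[{"hand":0,"x":0,"y":0,"z":-0.015,"rx":0,"ry":0,"rz":0},{"hand":0,"x":0,"y":0,"z":-0.04,"rx":0,"ry":0,"rz":0},{"hand":0.3,"x":0,"y":0,"z":-0.07,"rx":0,"ry":0,"rz":0},{"hand":1,"x":0,"y":0,"z":-0.07,"rx":0,"ry":0,"rz":0},{"hand":1,"x":0,"y":0,"z":-0.07,"rx":0,"ry":0,"rz":0}]' 20
python3 -c "
from h import *
go((486.7,421.7,100))
"
```

```text
time_s: 3.78
eef_pos: [423.8, 452.3, 101.4]
eef_rot: [[-0.256, 0.967, 0.003], [0.967, 0.256, 0.002], [0.002, 0.003, -1.0]]
wrist_force: [-0.0, 0.1, 0.4]
grip_width: 0.423
gripper_force: 0.0
t 3.7833 pos [423.8 452.3 101.4] shift m [-0.0456  0.053   0.0015] rz 0.0055 tilt [ 0.003  0.002 -1.   ] F [-0.   0.1  0.4] grip 0.4230233001639799 0.0 j [-60.  37.  14. 100. -12.  44. -25.]
```

```bash
python3 -m inch '[{"hand":1,"x":-0.02,"y":0.025,"z":0,"rx":0,"ry":0,"rz":0.005},{"hand":1,"x":-0.0456,"y":0.053,"z":0,"rx":0,"ry":0,"rz":0.005},{"hand":1,"x":-0.0456,"y":0.053,"z":0,"rx":0,"ry":0,"rz":0.005},{"hand":1,"x":-0.0456,"y":0.053,"z":0,"rx":0,"ry":0,"rz":0.005},{"hand":1,"x":-0.0456,"y":0.053,"z":0,"rx":0,"ry":0,"rz":0.005}]' 20
python3 - <<'E'
from h import *
np.set_printoptions(precision=1,suppress=True)
go((486.7,421.7,100))
for n in('top','side'):
    c=cap(n,n+'2.png')
    for l in('grip_place','left_tip','right_tip','reading_place','gauge'):print(n,l,[(round(r['score'],2),np.array(r['point'])) for r in arm.place_of(n,l)[:1]])
c=cv2.imread('pics/side2.png')[130:250,240:400];a=cv2.resize(c,None,fx=5,fy=5,interpolation=cv2.INTER_CUBIC)
cv2.imwrite('pics/s2c.png',a)
E
```

```text
time_s: 4.2
eef_pos: [485.1, 420.7, 98.4]
eef_rot: [[-0.25, 0.968, -0.002], [0.968, 0.25, -0.001], [-0.001, -0.002, -1.0]]
wrist_force: [-0.9, 0.6, -0.2]
grip_width: 1.003
gripper_force: 0.0
t 4.2 pos [485.1 420.7  98.4] shift m [ 0.  0. -0.] rz 0.0 tilt [-0. -0. -1.] F [-0.9  0.6 -0.2] grip 1.0026888168146408 0.0 j [-53.  39.  14.  97. -12.  46. -20.]
top grip_place []
top left_tip []
top right_tip []
top reading_place [(0.78, array([498.2, 375.1,  18.2]))]
top gauge []
side grip_place [(0.76, array([486.9, 423.1,  53. ]))]
side left_tip [(0.71, array([520.4, 385.5,  30.7]))]
side right_tip []
side reading_place [(0.61, array([499. , 373.5,  20.9]))]
side gauge [(0.97, array([486. , 424.8,  -3.3]))]
```

View pics/s2c.png

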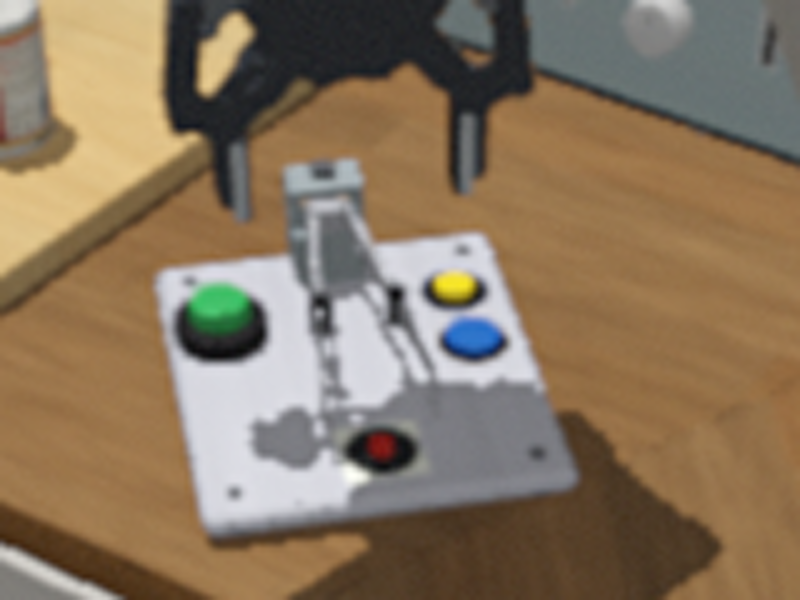

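The open fingers (crop 235,215 and 465,190) straddle the studs (320,310 and 395,300), with the button sprung back. I descend.

```bash
python3 -m inch '[{"hand":1,"x":0.001,"y":0.002,"z":0.02,"rx":0,"ry":0,"rz":0},{"hand":1,"x":0.001,"y":0.002,"z":0.045,"rx":0,"ry":0,"rz":0},{"hand":1,"x":0.001,"y":0.002,"z":0.063,"rx":0,"ry":0,"rz":0},{"hand":0.6,"x":0.001,"y":0.002,"z":0.063,"rx":0,"ry":0,"rz":0},{"hand":0.6,"x":0.001,"y":0.002,"z":0.063,"rx":0,"ry":0,"rz":0}]' 20
python3 -c "
from h import *
go((487,422,34))"
```

```text
time_s: 5.22
eef_pos: [486.9, 422.4, 36.0]
eef_rot: [[-0.251, 0.968, -0.001], [0.968, 0.251, -0.001], [-0.001, -0.002, -1.0]]
wrist_force: [0.2, 1.2, 0.0]
grip_width: 0.747
gripper_force: 0.0
t 5.2167 pos [486.9 422.4  36. ] shift m [-0.0004  0.      0.002 ] rz 0.0009 tilt [-0.001 -0.001 -1.   ] F [0.2 1.2 0. ] grip 0.7470649298232901 0.0 j [-52.  43.  12.  99. -13.  40. -19.]
```

Close gently towards contact to check centring.

```bash
python3 -m inch '[{"hand":0.58,"x":0,"y":0,"z":0.001,"rx":0,"ry":0,"rz":0},{"hand":0.56,"x":0,"y":0,"z":0.001,"rx":0,"ry":0,"rz":0},{"hand":0.54,"x":0,"y":0,"z":0.001,"rx":0,"ry":0,"rz":0},{"hand":0.52,"x":0,"y":0,"z":0.001,"rx":0,"ry":0,"rz":0},{"hand":0.5,"x":0,"y":0,"z":0.001,"rx":0,"ry":0,"rz":0}]' 20
python3 -m inch '[{"hand":0.49,"x":0,"y":0,"z":0,"rx":0,"ry":0,"rz":0},{"hand":0.48,"x":0,"y":0,"z":0,"rx":0,"ry":0,"rz":0},{"hand":0.47,"x":0,"y":0,"z":0,"rx":0,"ry":0,"rz":0},{"hand":0.46,"x":0,"y":0,"z":0,"rx":0,"ry":0,"rz":0},{"hand":0.46,"x":0,"y":0,"z":0,"rx":0,"ry":0,"rz":0}]' 20
python3 -c "
from h import *
go((487,422,34))
c=cap('side','s3.png');cap('top')
for n in('top','side'):
  for l in('left_tip','right_tip'):print(n,l,[(round(r['score'],2),np.round(r['point'],1)) for r in arm.place_of(n,l)[:1]])
c=cv2.imread('pics/s3.png')[150:240,260:380];cv2.imwrite('pics/s3c.png',cv2.resize(c,None,fx=6,fy=6,interpolation=cv2.INTER_CUBIC))"
```

```text
time_s: 5.63
eef_pos: [487.4, 423.1, 36.3]
eef_rot: [[-0.251, 0.968, 0.0], [0.968, 0.251, 0.001], [0.001, 0.001, -1.0]]
wrist_force: [-0.4, -0.5, 3.2]
grip_width: 0.495
gripper_force: 1.6
time_s: 6.05
eef_pos: [487.5, 422.9, 35.8]
eef_rot: [[-0.251, 0.968, 0.0], [0.968, 0.251, 0.0], [0.0, 0.0, -1.0]]
wrist_force: [0.1, -0.2, 4.0]
grip_width: 0.457
gripper_force: 2.8
t 6.05 pos [487.5 422.9  35.8] shift m [-0.0007 -0.0007  0.0018] rz 0.0009 tilt [ 0.  0. -1.] F [ 0.1 -0.2  4. ] grip 0.4569729551284213 2.8066877648234367 j [-52.  43.  12.  99. -13.  39. -19.]
top left_tip []
top right_tip []
side left_tip [(0.52, array([520.6, 385.3,  33.7]))]
side right_tip []
```

View pics/s3c.png

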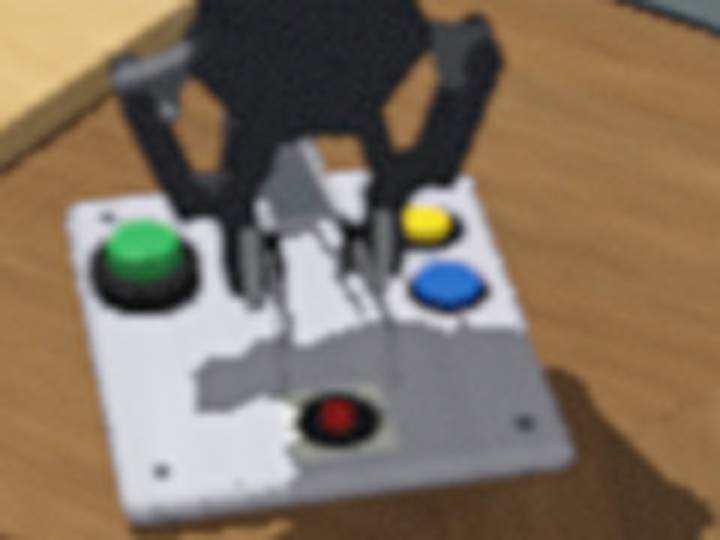

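Both pads touch the studs evenly (crop 250,265 and 380,245). Next I find the contact onset, at a known 43.6 mm, to calibrate opening against width.

```bash
python3 -m inch '[{"hand":0.54,"x":0,"y":0,"z":0,"rx":0,"ry":0,"rz":0},{"hand":0.54,"x":0,"y":0,"z":0,"rx":0,"ry":0,"rz":0},{"hand":0.54,"x":0,"y":0,"z":0,"rx":0,"ry":0,"rz":0},{"hand":0.54,"x":0,"y":0,"z":0,"rx":0,"ry":0,"rz":0},{"hand":0.54,"x":0,"y":0,"z":0,"rx":0,"ry":0,"rz":0}]' 20 | grep -E 'force|width'
python3 -m inch '[{"hand":0.525,"x":0,"y":0,"z":0,"rx":0,"ry":0,"rz":0},{"hand":0.52,"x":0,"y":0,"z":0,"rx":0,"ry":0,"rz":0},{"hand":0.52,"x":0,"y":0,"z":0,"rx":0,"ry":0,"rz":0},{"hand":0.52,"x":0,"y":0,"z":0,"rx":0,"ry":0,"rz":0},{"hand":0.52,"x":0,"y":0,"z":0,"rx":0,"ry":0,"rz":0}]' 20 | grep -E 'force|width'
python3 -m inch '[{"hand":0.51,"x":0,"y":0,"z":0,"rx":0,"ry":0,"rz":0},{"hand":0.51,"x":0,"y":0,"z":0,"rx":0,"ry":0,"rz":0},{"hand":0.51,"x":0,"y":0,"z":0,"rx":0,"ry":0,"rz":0},{"hand":0.51,"x":0,"y":0,"z":0,"rx":0,"ry":0,"rz":0},{"hand":0.51,"x":0,"y":0,"z":0,"rx":0,"ry":0,"rz":0}]' 20 | grep -E 'force|width'
python3 -m inch '[{"hand":0.5,"x":0,"y":0,"z":0,"rx":0,"ry":0,"rz":0},{"hand":0.5,"x":0,"y":0,"z":0,"rx":0,"ry":0,"rz":0},{"hand":0.5,"x":0,"y":0,"z":0,"rx":0,"ry":0,"rz":0},{"hand":0.5,"x":0,"y":0,"z":0,"rx":0,"ry":0,"rz":0},{"hand":0.5,"x":0,"y":0,"z":0,"rx":0,"ry":0,"rz":0}]' 20 | grep -E 'force|width'
python3 -m inch '[{"hand":0.49,"x":0,"y":0,"z":0,"rx":0,"ry":0,"rz":0},{"hand":0.49,"x":0,"y":0,"z":0,"rx":0,"ry":0,"rz":0},{"hand":0.49,"x":0,"y":0,"z":0,"rx":0,"ry":0,"rz":0},{"hand":0.49,"x":0,"y":0,"z":0,"rx":0,"ry":0,"rz":0},{"hand":0.49,"x":0,"y":0,"z":0,"rx":0,"ry":0,"rz":0}]' 20 | grep -E 'force|width'
python3 -m inch '[{"hand":0.44,"x":0,"y":0,"z":0,"rx":0,"ry":0,"rz":0},{"hand":0.44,"x":0,"y":0,"z":0,"rx":0,"ry":0,"rz":0},{"hand":0.44,"x":0,"y":0,"z":0,"rx":0,"ry":0,"rz":0},{"hand":0.44,"x":0,"y":0,"z":0,"rx":0,"ry":0,"rz":0},{"hand":0.44,"x":0,"y":0,"z":0,"rx":0,"ry":0,"rz":0}]' 20 | grep -E 'force|width'
python3 -m inch '[{"hand":0.42,"x":0,"y":0,"z":0,"rx":0,"ry":0,"rz":0},{"hand":0.39,"x":0,"y":0,"z":0,"rx":0,"ry":0,"rz":0},{"hand":0.36,"x":0,"y":0,"z":0,"rx":0,"ry":0,"rz":0},{"hand":0.36,"x":0,"y":0,"z":0,"rx":0,"ry":0,"rz":0},{"hand":0.36,"x":0,"y":0,"z":0,"rx":0,"ry":0,"rz":0}]' 20 | grep -E 'force|width'
```

```text
wrist_force: [-0.0, 0.9, -0.1]
grip_width: 0.545
gripper_force: 0.0
wrist_force: [0.2, -0.0, -0.4]
grip_width: 0.519
gripper_force: 0.0
wrist_force: [-1.6, -0.2, 1.4]
grip_width: 0.513
gripper_force: 0.8
wrist_force: [-0.2, -0.9, 2.4]
grip_width: 0.499
gripper_force: 1.8
wrist_force: [-0.5, -0.2, 3.4]
grip_width: 0.491
gripper_force: 2.1
wrist_force: [0.7, -1.9, 5.3]
grip_width: 0.442
gripper_force: 3.5
wrist_force: [-0.7, -3.3, 7.7]
grip_width: 0.362
gripper_force: 5.6
```

Contact starts at 0.513 × 85 = 43.6 mm, so the scale is linear and the target is 22.8 mm, or hand 0.268. I close in gently.

```bash
python3 -m inch '[{"hand":0.345,"x":0,"y":0,"z":0,"rx":0,"ry":0,"rz":0},{"hand":0.33,"x":0,"y":0,"z":0,"rx":0,"ry":0,"rz":0},{"hand":0.315,"x":0,"y":0,"z":0,"rx":0,"ry":0,"rz":0},{"hand":0.3,"x":0,"y":0,"z":0,"rx":0,"ry":0,"rz":0},{"hand":0.3,"x":0,"y":0,"z":0,"rx":0,"ry":0,"rz":0}]' 20 | grep -E 'force|width'
python3 -m inch '[{"hand":0.29,"x":0,"y":0,"z":0,"rx":0,"ry":0,"rz":0},{"hand":0.28,"x":0,"y":0,"z":0,"rx":0,"ry":0,"rz":0},{"hand":0.272,"x":0,"y":0,"z":0,"rx":0,"ry":0,"rz":0},{"hand":0.268,"x":0,"y":0,"z":0,"rx":0,"ry":0,"rz":0},{"hand":0.268,"x":0,"y":0,"z":0,"rx":0,"ry":0,"rz":0}]' 20 
python3 -m inch '[{"hand":0.268,"x":0,"y":0,"z":0,"rx":0,"ry":0,"rz":0},{"hand":0.268,"x":0,"y":0,"z":0,"rx":0,"ry":0,"rz":0},{"hand":0.268,"x":0,"y":0,"z":0,"rx":0,"ry":0,"rz":0},{"hand":0.268,"x":0,"y":0,"z":0,"rx":0,"ry":0,"rz":0},{"hand":0.268,"x":0,"y":0,"z":0,"rx":0,"ry":0,"rz":0}]' 20 
python3 -c "
from h import *
for i in range(6):
  c=cap('side','s4.png'); s=arm.state(); print(s['grip_width'],s['gripper_force'])
for l in('left_tip','right_tip'):print(l,[(round(r['score'],2),np.round(r['point'],1)) for r in arm.place_of('side',l)[:2]])
c=cv2.imread('pics/s4.png')[160:235,265:365];cv2.imwrite('pics/s4c.png',cv2.resize(c,None,fx=8,fy=8,interpolation=cv2.INTER_CUBIC))"
```

```text
wrist_force: [-0.7, -4.1, 9.0]
grip_width: 0.299
gripper_force: 7.1
time_s: 10.1
eef_pos: [488.2, 422.3, 36.4]
eef_rot: [[-0.251, 0.968, 0.001], [0.968, 0.251, 0.0], [-0.0, 0.001, -1.0]]
wrist_force: [-0.8, -4.5, 11.2]
grip_width: 0.271
gripper_force: 8.0
time_s: 10.52
eef_pos: [488.1, 422.3, 36.3]
eef_rot: [[-0.251, 0.968, 0.001], [0.968, 0.251, -0.0], [-0.0, 0.001, -1.0]]
wrist_force: [0.9, -4.5, 10.5]
grip_width: 0.272
gripper_force: 8.0
0.2747637806447862 7.9634106159210205
0.27417193140941415 7.963578924536705
0.2724031620619839 7.963435649871826
0.2686001114744527 7.963447272777557
0.2701570295092624 7.963253930211067
0.2724356736738135 7.9634517431259155
left_tip [(0.56, array([598.5,  99.2,   3.1])), (0.52, array([508.4, 379.5,  33. ]))]
right_tip [(0.61, array([495. , 371.5,  27.1]))]
```

View pics/s4c.png

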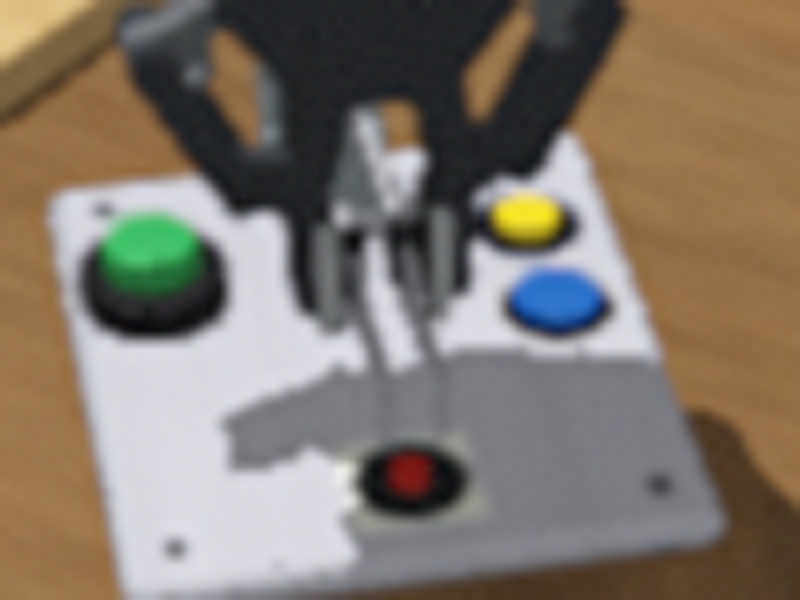

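The tips (crop 387,380 and 440,370) are centred over the red disc and about its width apart. The reading averages 0.272, which is about a 10.5 mm gap. I trim slightly and hold.

```bash
python3 -m inch '[{"hand":0.265,"x":0,"y":0,"z":0,"rx":0,"ry":0,"rz":0},{"hand":0.265,"x":0,"y":0,"z":0,"rx":0,"ry":0,"rz":0},{"hand":0.265,"x":0,"y":0,"z":0,"rx":0,"ry":0,"rz":0},{"hand":0.265,"x":0,"y":0,"z":0,"rx":0,"ry":0,"rz":0},{"hand":0.265,"x":0,"y":0,"z":0,"rx":0,"ry":0,"rz":0}]' 20 | grep -E 'width|gripper_f'
python3 -m inch '[{"hand":0.265,"x":0,"y":0,"z":0,"rx":0,"ry":0,"rz":0},{"hand":0.265,"x":0,"y":0,"z":0,"rx":0,"ry":0,"rz":0},{"hand":0.265,"x":0,"y":0,"z":0,"rx":0,"ry":0,"rz":0},{"hand":0.265,"x":0,"y":0,"z":0,"rx":0,"ry":0,"rz":0},{"hand":0.265,"x":0,"y":0,"z":0,"rx":0,"ry":0,"rz":0}]' 20 | grep -E 'width|gripper_f'
python3 -c "
from h import *
w=[]
for i in range(50):
  arm.capture('side'); s=arm.state(); w.append(s['grip_width'])
print(np.mean(w),np.std(w),s['gripper_force'],s['time_s'],s['wrist_force'])"
```

```text
grip_width: 0.27
gripper_force: 8.0
grip_width: 0.27
gripper_force: 8.0
0.2667332799757812 0.0019248951770596725 8.042419105768204 14.25 [ 0.62505513 -3.95738123 11.78813916]
```

```bash
python3 -c "
from station import arm
print(arm.hand_in())"
```

```text
the job is handed in; nothing more can be done
None
```

I pressed the green button fully down and released it, then squeezed the tweezers to about 9.9 mm (by the gripper's opening reading) for the 10 mm red disc, held that for about 3 s, and handed the job in still squeezing; the weights and bowl were not touched.

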